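Push the filter rack through the gated drying chute

ROBOT

A 7-joint arm with a two-finger parallel gripper is mounted at the origin on the work surface. World frame = base frame: x ahead of the robot, y to its left, z up, the work surface at z = 0. Lengths are in m, angles in rad, forces in N, time in s.
With the tool pointing down it reaches from about 0.4 to 0.85 m from the base axis. Payload 4.5 kg.
Tool frame: the origin (TCP) lies on the centre line of the jaws, within the pads' length; the fingertips stand 8 mm ahead of it and the grasp point (between the pads) lies 11 mm behind it; z points along the fingers, y is the direction in which the jaws open and shut (so a half turn about z gives the same grasp; the last joint's range is limited). The gripper opens to 85 mm and grips with 20 to 120 N. Pads are 22 mm wide; open, the fingers measure 114 mm over their backs; the gripper's body (76 mm by 85 mm) begins 54 mm behind the grasp point. The pads swing forward as they close: fully open they stand 13 mm farther back than shut.
Start: joints at [1.362, 0.689, -0.195, 1.565, 0.157, 0.902, -0.215], TCP at [0.15, -0.607, 0.239] pointing down, gripper open.
Joint ranges: [-3.01, 3.01], [-0.46, 2.08], [-1.47, 1.51], [0.13, 2.56], [-1, 4.14], [0.04, 2.09], [-2.66, 2.66]. Speed limits (rad/s): [2.57, 2.57, 3.14, 3.14, 3.14, 3.14, 3.14].

INTERFACE

Orientations are given as [roll, pitch, yaw] about the fixed x, y, z axes, in that order (R = Rz(yaw) Ry(pitch) Rx(roll)).
In Python, from workcell import ctrl gives the robot as it stands.
- The arm moves only by the tool play_rows, never from a script. Its argument "moves" is text: rows parted by semicolons, each of 7 numbers parted by spaces: the turn, a rotation vector about the tool's x, y, z as a fraction of full scale, then the shift along the tool's x, y, z as a fraction of full scale, then the closure, from 0 (fully open) to 1 (shut). A call has 1 to 10 rows; each row shifts and turns the commanded pose from where the row before left it, along the tool's axes as they then stand; what a row does not reach is not made up. Full scale, the value 1, is 0.75 m for a shift and 120 degrees for a turn. A row lasts 1/10 s, in which the tool goes at most 50 mm and 8.59 degrees, less where a joint would pass 70% of its speed; a pose out of reach is approached as far as the arm can. A call with a number of a shift or a turn outside -1 to 1 is refused whole. A call with a gripper value outside its range is refused whole. The fingers move at their own pace and stop on an object; the grip force is fixed at half the most. Time passes only in rows, so rows that do not move let the fingers close. It gives the time, the measured TCP pose, the force and the opening at its end, in the units of the state.
- ctrl.read_state(): the state, without advancing time (a new reading comes with each control period).
- ctrl.get_image(name): name is "scene" or "top"; returns a dict with "color" (420x560x3 uint8, red, green, blue), "K" (3x3 intrinsics, pixels), "R" (3x3) and "t" (3): a world point X has camera coordinates R X + t. Camera axes: x right, y down, z forward; pixel columns grow to the right and rows downward; lengths in m; the calibration is good to about 2 mm. A picture is of the moment at which its call begins. There is no depth.
- ctrl.close_job(): hands the job in, once; it reports no verdict.
The state is a dict: "clock": time; "joints": joint angles; "joint_velocities": joint speeds; "tau": joint torques, N m; "tcp_pos": TCP position; "orientation": TCP orientation; "wrist_force": force on the tool from outside, world axes, zero at the start; "ft_torque": the same for the moment, N m; "grip_width": opening from 0.0 (shut) to 1.0 (fully open).
Only numpy, scipy, OpenCV 4.12 (cv2) and the standard library are available. Lean on these libraries where they do the work, as an engineer would, in place of code of your own. Each camera call takes 0.05 s, during which the arm holds its last target. There are 200 camera calls.

TASK

Hold the chute's spring gate open by pressing its yellow bar down with one fingertip and, keeping it down, push the white rack of cone filters along the chute with the other finger, under the raised gate and right up to the blue end stop, never letting the gate touch the rack. Then let the bar up so the gate drops shut behind the rack's body, and take the hand clear. Slide the rack without lifting it, and leave the ramekin, the scrubber and the bin lid alone.

Things in the scene. Friction and masses are not known exactly. Their poses are not given: they have to be found in the camera images.
- chute: Fixed aluminium chute, open above. Origin: on the bench, on the centre line, in the gate's plane; +x = push direction (roughly to the robot's left), z up. In mm: floor top z 4, x -265 to 111; side walls' inner faces at y -33 and 33, 3 thick, top z 28. Outside the -y wall runs the gate's hinge axle (7 thick, y -46, z 50) on posts 8 by 14, top z 58, at x -258 and 12.
- end_stop (a point): Centre of the near face of the blue end stop, halfway up (chute x 104 mm, 72 wide, top at z 36 mm). With the rack's body against it, the rack's origin is at chute x 64, its push plate's rear face at chute x -56, still on the near side of the gate, and the gate hangs over its low tail strip.
- gate (a joint): Angle of the spring gate about the axle (along chute x): 0 = shut; grows as the yellow bar is pressed down and the blade rises; stop at 0.6. The blade clears the rack's body from about 0.31 up. The bar takes about 2 to 5 N, and the gate falls shut when let go.
- press_bar (a point): Round yellow bar, 12 mm thick, 246 long; origin at its centre, x axis along it and along the chute. Spans chute x -248 to -2; gate shut: axis at chute y -76, z 50 mm. Pressed, its axis is at y = -46 - 30 cos(angle), z = 50 - 30 sin(angle); top at z 43 at 0.45 rad, 39 at the stop. Red strips join it to the axle at chute x -246 and 0. A fingertip can slide along it.
- gate_blade (a point): Red gate blade, 43 wide, 24 high, 4 mm thick, under a red strip (7 high) that crosses over the chute in its plane x = 0. Origin: middle of its lower edge. Shut: lower edge at z 26, spanning chute y -10 to 33, so it blocks the rack's body. At 0.6 rad its outer top reaches z 102 mm: the hand must stay short of it.
- rack: White sliding rack, loose, about 0.45 kg, with two blue cone filters fixed in it. Origin: underside, centre of its body; x along the chute. In mm: body x -40 to 40, 62 wide, 36 high; behind it a low tail strip (16 wide, 12 high) to an upright push plate 58 wide, 5 thick, 62 high, rear face at x -120. Starts in front of the gate.
- ramekin: White ceramic ramekin, 84 mm across, 45 high, origin under its centre; leave alone.
- scrubber: Small beech scrubber, 150 by 14 mm, 23 high, lying flat, origin under its centre, x along it; leave alone.
- bin_lid: Blue plastic bin lid with a spring clip, 220 by 160 mm, 22 high, lying flat, origin under its centre; leave alone.

How it is judged:
On the way, in this order (a step that is already met when the one before it is completed fails the run):
1. a finger holds the gate open while the rack is still in front of it (value of joint gate above 0.29 rad and contact force between the fingers and gate above 0.3 N and x of rack in the frame of chute below -0.03 m), for 0.1 s.
2. the rack's body is half-way under the gate, which a finger still holds open (value of joint gate above 0.29 rad and contact force between the fingers and gate above 0.3 N and x of rack in the frame of chute between 0 and 0.045 m), for 0.05 s.
3. the whole body of the rack is past the gate, which a finger still holds open (value of joint gate above 0.29 rad and contact force between the fingers and gate above 0.3 N and x of rack in the frame of chute above 0.045 m), for 0.05 s.
At the end, for the whole second after the job is handed in: The rack lies flat in the chute within 8 mm of the end stop, at rest, and the gate is shut (under 0.05 rad) behind its body (x of rack in the frame of chute above 0.056 m and z of rack in the frame of chute below 0.008 m and angle between the x axis of rack and the x axis of chute, either way round below 0.1 rad and value of joint gate below 0.05 rad and linear speed of rack below 0.01 m/s); the robot touches nothing.
It fails at once if the gate touches the rack (over 1.5 N) (contact force between gate and rack above 1.5 N).
It fails at once if the rack is lifted (over 10 mm) or tipped (z of rack in the frame of chute above 0.014 m or angle between rack's own z axis and vertical above 0.15 rad).
It fails at once if a bystander is disturbed (moved over 15 mm) (distance of any of ramekin, scrubber, bin_lid from where it was at the start of the episode above 0.015 m).
It also fails if it takes over 40 s, if anything falls off the work surface, if the arm or the gripper's body presses on something with over 40 N, if the wrist force passes 120 N, or if a joint passes its speed limit or range.

## Working session

There is one attempt and no reset: what is moved stays moved. The work goes in short steps, Python scripts to look and compute and a tool call to move; the robot and the scene stay as the last step left them, time stands still between calls to the robot, and variables do not carry over. Pictures are saved under pics/ and viewed, about 8 in all and at most 12, crops included, and the job is handed in when it is done.

Besides the shell and the picture viewer there is one more tool, called after "Request:" as name(argument=value, ...) on one line, values as JSON. play_rows: Moves the arm, as the interface text tells. Its arguments: {"type":"object","properties":{"moves":{"type":"string"}},"required":["moves"]}

```bash
mkdir -p pics; ls; python3 - <<'E'
from workcell import ctrl
import cv2,numpy as np,pickle
s=ctrl.read_state();print({k:np.round(v,3).tolist() for k,v in s.items()})
for n in("scene","top"):
    d=ctrl.get_image(n);cv2.imwrite(f"pics/{n}0.png",d["color"][:,:,::-1]);pickle.dump(d,open(f"{n}0.pkl","wb"));print(n,d["K"].tolist(),np.round(-d["R"].T@d["t"],3))
E
```

```text
pics
{'clock': 0.0, 'joints': [1.362, 0.69, -0.195, 1.566, 0.157, 0.902, -0.215], 'joint_velocities': [-0.001, -0.001, -0.0, -0.001, 0.001, -0.0, 0.001], 'tau': [0.001, -53.961, -1.267, -15.854, 0.009, 0.009, -0.0], 'tcp_pos': [0.15, -0.606, 0.238], 'orientation': [-3.14, 0.0, 0.243], 'wrist_force': [0.433, -0.202, -0.2], 'ft_torque': [-0.01, -0.032, -0.013], 'grip_width': 1.0}
scene [[463.09899262895715, 0.0, 278.32105411551464], [0.0, 463.09899262895715, 209.17569317371053], [0.0, 0.0, 1.0]] [1.205 0.339 0.985]
top [[480.68623759218616, 0.0, 275.97722206819793], [0.0, 480.68623759218616, 204.01964607584125], [0.0, 0.0, 1.0]] [ 0.431 -0.032  1.52 ]
```

View pics/scene0.png

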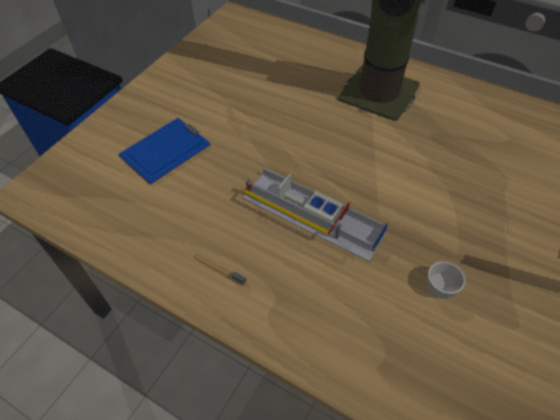

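View pics/top0.png

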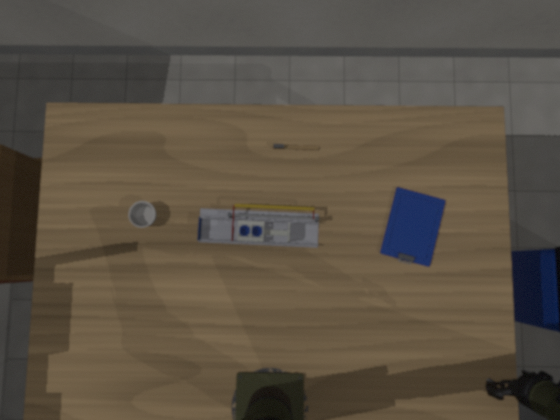

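The top view shows the chute at about (198–325, 205–248), with +x to the left. The yellow bar is on the far side at about (235–315, 208), the gate is near u=233, and the blue stop is at u≈199. The rack's plate is near u≈290. Next I'll measure the pose.

```bash
cat > h.py <<'E'
import cv2,numpy as np,pickle
def ray(d,uv,z):
    c=-d["R"].T@d["t"]; v=d["R"].T@np.linalg.inv(d["K"])@np.array([uv[0],uv[1],1.])
    return c+v*(z-c[2])/v[2]
def proj(d,X):
    p=d["K"]@(d["R"]@np.asarray(X)+d["t"]); return p[:2]/p[2]
def mask(d,lo,hi,roi):
    h=cv2.cvtColor(d["color"],cv2.COLOR_RGB2HSV); m=cv2.inRange(h,np.array(lo),np.array(hi)); r=np.zeros_like(m);x0,y0,x1,y1=roi;r[y0:y1,x0:x1]=m[y0:y1,x0:x1];return r
def big(m):
    c,_=cv2.findContours(m,cv2.RETR_EXTERNAL,cv2.CHAIN_APPROX_NONE);return max(c,key=cv2.contourArea)
def ends(m):
    # end midpoints of a thin shape
    p=np.argwhere(m)[:,::-1].astype(float); c=p.mean(0); a=np.linalg.svd(p-c,full_matrices=False)[2][0]; s=(p-c)@a
    return c+a*(s.min()-.5),c+a*(s.max()+.5),len(p)
E
python3 - <<'E'
from h import *
T=pickle.load(open("top0.pkl","rb"));S=pickle.load(open("scene0.pkl","rb"))
for n,d,ry,rb in(("top",T,(225,195,335,225),(185,195,210,255)),("scene",S,(235,170,345,240),(365,215,395,255))):
    e=ends(mask(d,(20,130,60),(32,255,255),ry)); print(n,"bar",e,[ray(d,x,.053 if n=="top" else .052).round(4) for x in e[:2]])
    e=ends(mask(d,(100,100,30),(130,255,255),rb)); print(n,"stop",e,[ray(d,x,.036).round(4) for x in e[:2]])
for n,d,(x0,y0,x1,y1),k in(("top",T,(190,190,340,260),5),("scene",S,(235,160,395,265),5)):
    cv2.imwrite(f"pics/{n}c.png",cv2.resize(d["color"][y0:y1,x0:x1,::-1],None,fx=k,fy=k,interpolation=cv2.INTER_CUBIC))
E
```

```text
top bar (array([234.46288228, 204.85201084]), array([314.53072034, 208.29668927]), 302) [array([0.6072, 0.1164, 0.053 ]), array([ 0.5993, -0.1298,  0.053 ])]h.py:13: RuntimeWarning: Mean of empty slice.
  p=np.argwhere(m)[:,::-1].astype(float); c=p.mean(0); a=np.linalg.svd(p-c,full_matrices=False)[2][0]; s=(p-c)@a
  ret = um.true_divide(
Traceback (most recent call last):
  File "h.py", line 13, in ends
    p=np.argwhere(m)[:,::-1].astype(float); c=p.mean(0); a=np.linalg.svd(p-c,full_matrices=False)[2][0]; s=(p-c)@a
                                                           ~~~~~~~~~~~~~~~~~~~~~~~~~~~~~~~~~~~~~~~~~^^^
IndexError: index 0 is out of bounds for axis 0 with size 0
```

```bash
python3 - <<'E'
from h import *
T=pickle.load(open("top0.pkl","rb"));S=pickle.load(open("scene0.pkl","rb"))
e=ends(mask(S,(20,130,60),(32,255,255),(235,170,345,240))); print("scene bar",e,[ray(S,x,.052).round(4) for x in e[:2]])
O=np.array([.5313,.1206]);ux=np.array([.032,.9995]);uy=np.array([-.9995,.032])
W=lambda x,y,z:np.r_[O+ux*x/1e3+uy*y/1e3,z/1e3]
def draw(d,roi,k):
    x0,y0,x1,y1=roi
    im=np.ascontiguousarray(cv2.resize(d["color"][y0:y1,x0:x1,::-1],None,fx=k,fy=k,interpolation=cv2.INTER_CUBIC))
    for p in[(104,-36,36),(104,36,36),(-265,-33,28),(-265,33,28),(0,33,26),(0,-10,26),(-248,-76,50),(-2,-76,50),(-258,-46,58),(12,-46,58)]:
        u=(proj(d,W(*p))-[x0,y0]+.5)*k; cv2.circle(im,tuple(int(v) for v in u),3,(0,255,0),1)
    return im
cv2.imwrite("pics/both.png",np.vstack([draw(T,(190,195,345,255),5),draw(S,(235,165,390,260),5)[:,:775]])[:, :])
E
```

```text
scene bar (array([242.84690817, 190.18361953]), array([327.8703504 , 232.37082876]), 366) [array([ 0.601 , -0.1337,  0.052 ]), array([0.6092, 0.1168, 0.052 ])]
```

View pics/both.png

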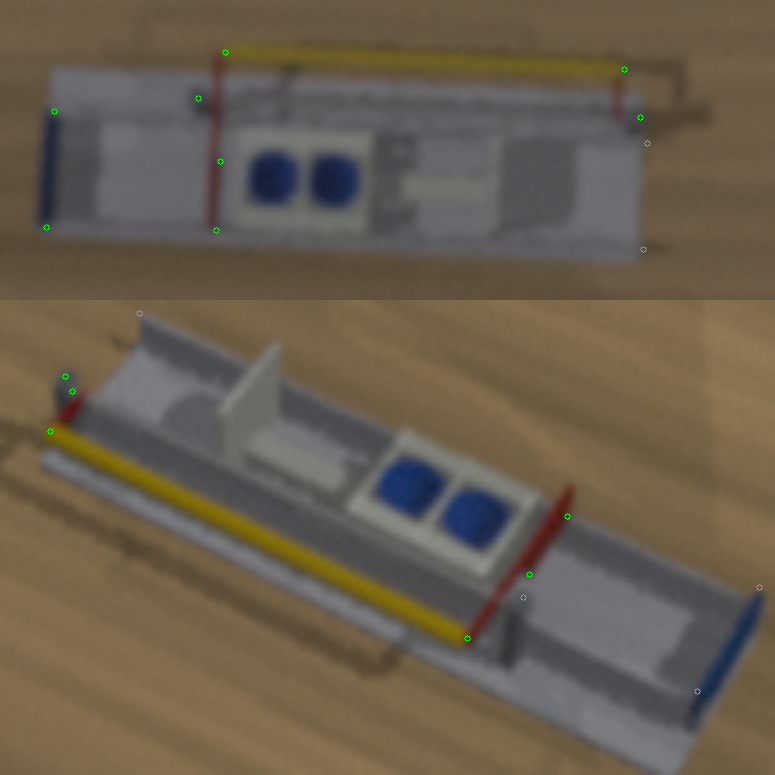

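```bash
python3 - <<'E'
from h import *
T=pickle.load(open("top0.pkl","rb"));S=pickle.load(open("scene0.pkl","rb"))
O=np.array([.5313,.1206]);ux=np.array([.032,.9995]);uy=np.array([-.9995,.032])
f=lambda P:((P[:2]-O)@ux*1e3,(P[:2]-O)@uy*1e3)
print("plate rear",f(ray(T,(190+501/5,195+185/5),.066)),"body front",f(ray(T,(190+237/5,195+180/5),.040)))
for s in((220,410),(279,343)): print("scene plate top",f(ray(S,(235+s[0]/5,165+(s[1]-300)/5),.066)))
# TCP target: behind plate, chute (-205,-37)
P=O+ux*-.205+uy*-.037
print(P)
R=np.array([[np.cos(.243),np.sin(.243)],[np.sin(.243),-np.cos(.243)]]) # cols tool x,y in world
print("tool xy shift",R.T@(P-[.15,-.6065]), "yaw target",np.arctan2(ux[1],ux[0]))
E
```

```text
plate rear (np.float64(-176.34255001798692), np.float64(0.8329826761801726)) body front (np.float64(-13.928966823739483), np.float64(3.1888053781341634))
scene plate top (np.float64(-171.37949159922604), np.float64(-29.22899196387005))
scene plate top (np.float64(-169.18919300071585), np.float64(25.62951097477031))
[ 0.5617215 -0.0854815]
tool xy shift [ 0.52499049 -0.40664463] yaw target 1.538791251135192
```

Request:
play_rows(moves="0 0 0 0.05 -0.0387 0 0.3;0 0 0 0.05 -0.0387 0 0.3;0 0 0 0.05 -0.0387 0 0.3;0 0 0 0.05 -0.0387 0 0.3;0 0 0 0.05 -0.0387 0 0.3;0 0 0 0.05 -0.0387 0 0.3;0 0 0 0.05 -0.0387 0 0.3;0 0 0 0.05 -0.0387 0 0.3;0 0 0 0.05 -0.0387 0 0.3;0 0 0 0.05 -0.0387 0 0.3")

```text
clock: 1.1
tcp_pos: [0.4452, -0.2331, 0.2391]
orientation: [-3.141, 0.0, 0.243]
wrist_force: [0.7, -0.7, 0.2]
grip_width: 0.702
```

Request:
play_rows(moves="0 0 0 0.05 -0.0387 0 0.3;0 0 0 0.05 -0.0387 0 0.3;0 0 0 0.05 -0.0387 0 0.3;0 0 0 0.05 -0.0387 0 0.3;0 0 0 0 0 0 0.3")

```text
clock: 1.6
tcp_pos: [0.5665, -0.077, 0.2391]
orientation: [-3.137, -0.006, 0.255]
wrist_force: [-0.1, 0.3, -0.2]
grip_width: 0.698
```

Request:
play_rows(moves="0 0 -0.0687 0 0 0 0.3;0 0 -0.0687 0 0 0 0.3;0 0 -0.0687 0 0 0 0.3;0 0 -0.0687 0 0 0 0.3;0 0 -0.0687 0 0 0 0.3;0 0 -0.0687 0 0 0 0.3;0 0 -0.0687 0 0 0 0.3;0 0 -0.0687 0 0 0 0.3;0 0 -0.0687 0 0 0 0.3;0 0 0 0 0 0 0.3")

```text
clock: 2.6
tcp_pos: [0.5617, -0.0864, 0.2388]
orientation: [-3.14, -0.001, 1.538]
wrist_force: [0.6, 0.3, -0.9]
grip_width: 0.702
```

Request:
play_rows(moves="0 0 0 0 0 0.0463 0.3;0 0 0 0 0 0.0463 0.3;0 0 0 0 0 0.0463 0.3;0 0 0 0 0 0.0463 0.3;0 0 0 0 0 0 0.3")

```text
clock: 3.1
tcp_pos: [0.5587, -0.0862, 0.0965]
orientation: [-3.133, 0.001, 1.535]
wrist_force: [-0.5, -0.2, 0.2]
grip_width: 0.702
```

```bash
cat > look.py <<'E'
import sys
from workcell import ctrl
from h import *
T=ctrl.get_image("top");S=ctrl.get_image("scene")
c=lambda d,r:cv2.resize(d["color"][r[1]:r[3],r[0]:r[2],::-1],None,fx=5,fy=5,interpolation=cv2.INTER_CUBIC)
cv2.imwrite(f"pics/{sys.argv[1]}.png",np.vstack([c(S,(235,150,390,260))]))
cv2.imwrite(f"pics/{sys.argv[1]}t.png",np.vstack([c(T,(190,185,345,265))]))
s=ctrl.read_state();print(s["tcp_pos"],s["wrist_force"],s["grip_width"],s["joints"])
E
python3 look.py a
```

```text
[ 0.56210695 -0.08595587  0.10059312] [ 0.35951832 -1.20265475 -0.13890037] 0.6972454627446872 [ 0.29099201  0.83655827 -0.37960043  1.84184428  0.53769898  0.5674092
 -0.47101245]
```

View pics/a.png

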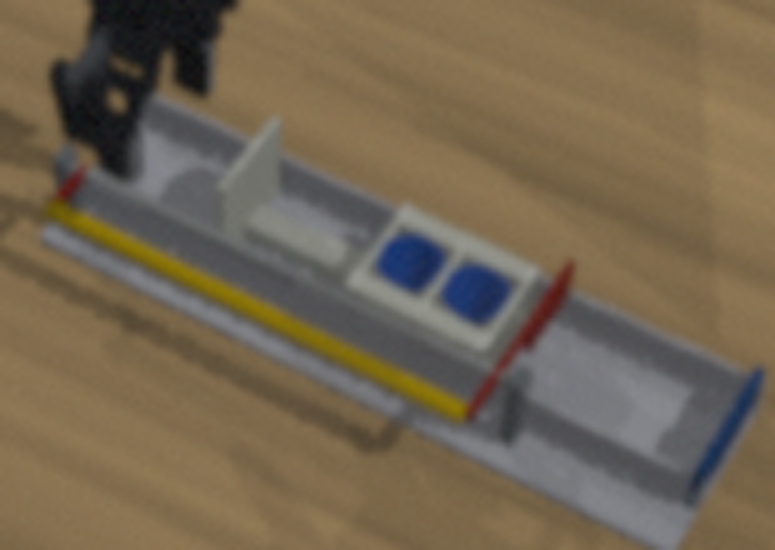

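```bash
python3 - <<'E'
from h import *
S=pickle.load(open("scene0.pkl","rb"))
O=np.array([.562,-.086]);ux=np.array([.032,.9995]);uy=np.array([-.9995,.032])
for n,o in(("A",-.037),("B",.037)):
  for z in(.0926,.1,.105):
    X=np.r_[O+uy*o,z]; print(n,z,(proj(S,X)-[235,150]+.5)*5)
E
```

```text
A 0.0926 [116.16964746 185.29619178]
A 0.1 [115.46557806 175.80758499]
A 0.105 [114.98573662 169.34085507]
B 0.0926 [195.70800425  90.96652085]
B 0.1 [195.42267648  81.3038161 ]
B 0.105 [195.22827058  74.72020585]
```

View pics/at.png

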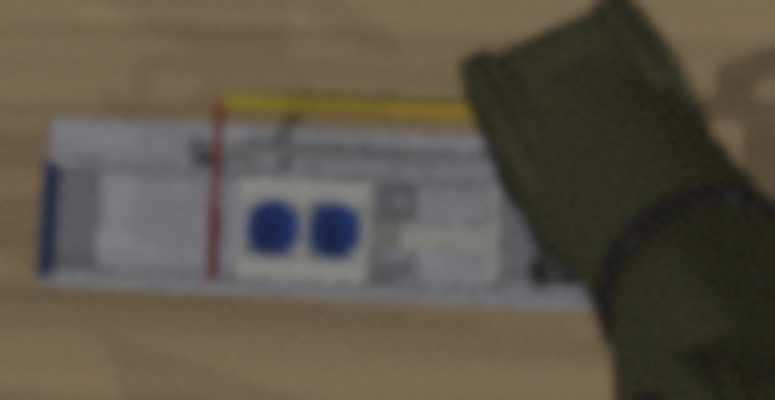

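Both fingers are where the model puts them: tip A is at about (120,175) in the crop, over the bar line, and tip B is behind the plate. Next I'll press the bar.

Request:
play_rows(moves="0 0 0 0 0 0.025 0.3;0 0 0 0 0 0.02 0.3;0 0 0 0 0 0 0.3;0 0 0 0 0 0 0.3")

```text
clock: 3.6
tcp_pos: [0.5634, -0.086, 0.0684]
orientation: [3.139, 0.0, 1.537]
wrist_force: [0.4, -0.5, -0.6]
grip_width: 0.7
```

Request:
play_rows(moves="0 0 0 0 0 0.008 0.3;0 0 0 0 0 0.008 0.3;0 0 0 0 0 0 0.3;0 0 0 0 0 0 0.3")

```text
clock: 4.0
tcp_pos: [0.5623, -0.086, 0.0547]
orientation: [3.142, 0.0, 1.538]
wrist_force: [0.2, 0.1, 1.9]
grip_width: 0.698
```

```bash
python3 look.py b
```

```text
[ 0.56224509 -0.08602545  0.05478156] [0.23722081 0.33102413 1.33572074] 0.699705753966639 [ 0.25909701  0.9069433  -0.32463652  1.8579382   0.58506805  0.47246564
 -0.51133717]
```

View pics/b.png

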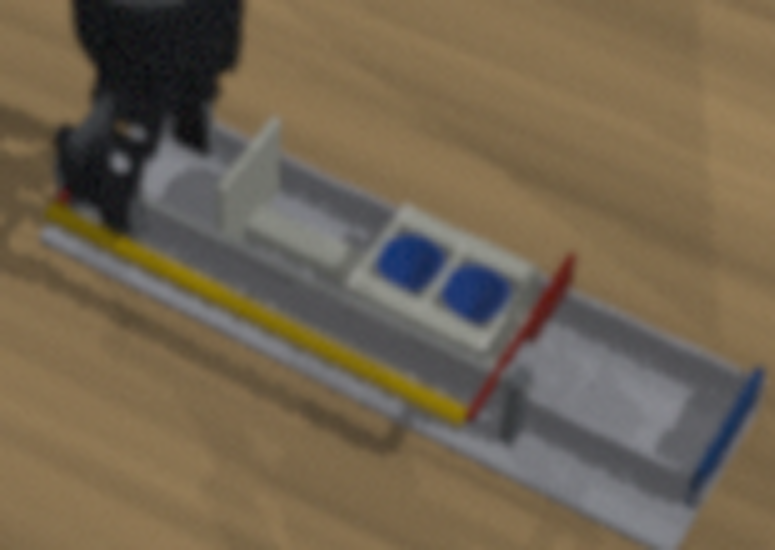

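Request:
play_rows(moves="0 0 0 0 0 0.005 0.3;0 0 0 0 0 0.005 0.3;0 0 0 0 0 0.005 0.3;0 0 0 0 0 0 0.3;0 0 0 0 0 0 0.3")

```text
clock: 4.6
tcp_pos: [0.5606, -0.086, 0.043]
orientation: [-3.138, 0.0, 1.538]
wrist_force: [-4.1, 0.6, 5.5]
grip_width: 0.703
```

```bash
python3 look.py c; python3 - <<'E'
from h import *
S=pickle.load(open("scene0.pkl","rb"))
O=np.array([.5313,.1206]);ux=np.array([.032,.9995]);uy=np.array([-.9995,.032])
W=lambda x,y,z:np.r_[O+ux*x+uy*y,z]
for a in(0,.1,.3,.4,.5,.6):  # blade outer top corner: rel axle y 79, z +7 (top z 57)
    c,s=np.cos(a),np.sin(a); y=-.046+.079*c-.007*s; z=.05+.079*s+.007*c
    print(a,z,(proj(S,W(0,y,z))-[235,150]+.5)*5, "bar end",(proj(S,W(-.002,-.046-.03*c,.05-.03*s))-[235,150]+.5)*5)
E
```

```text
[ 0.56067081 -0.08600279  0.04305865] [-4.11360065  0.5593181   4.92309636] 0.7028608800668574 [ 0.25069272  0.92520287 -0.3101319   1.86195562  0.59533368  0.45070157
 -0.52087052]
0 0.057 [574.67237623 254.94616974] bar end [467.19620765 413.10636286]
0.1 0.06485186907204561 [575.42015305 246.83903359] bar end [466.88719244 416.32814275]
0.3 0.08003345175012508 [574.70661335 234.09822405] bar end [467.16284289 421.30252194]
0.4 0.08721147600040359 [573.22442994 229.63037624] bar end [467.7405415  423.01117802]
0.5 0.09401769548296465 [570.98943989 226.52655255] bar end [468.60184883 424.18098375]
0.6 0.10038410470257556 [568.00916387 224.84501032] bar end [469.73602562 424.80418017]
```

View pics/c.png

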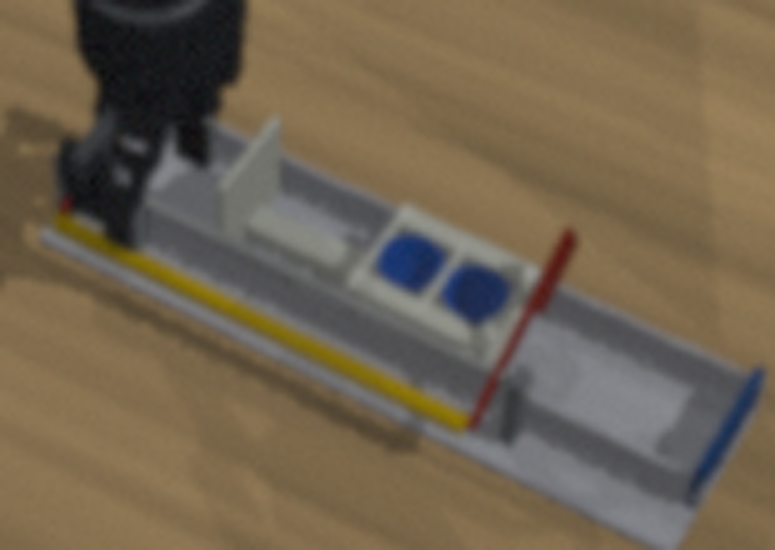

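The blade's outer tip went up from y≈262 to y≈230 in the crop, so the gate is at about 0.5 rad. Tip A is on the bar with about 5 N. Next I'll push.

Request:
play_rows(moves="0 0 0 0.005 0 0 0.3;0 0 0 0.008 0 0 0.3;0 0 0 0.008 0 0 0.3;0 0 0 0.008 0 0 0.3;0 0 0 0.008 0 0 0.3;0 0 0 0.006 0 0 0.3;0 0 0 0.004 0 0 0.3;0 0 0 0 0 0 0.3")

```text
clock: 5.5
tcp_pos: [0.5637, -0.0508, 0.0435]
orientation: [3.141, 0.001, 1.538]
wrist_force: [-0.7, -3.6, 3.3]
grip_width: 0.702
```

```bash
python3 look.py d
```

```text
[ 0.56375367 -0.05075558  0.04350355] [-0.55205687 -3.69691735  3.86438148] 0.6991269507320742 [ 0.18133141  0.92144403 -0.29745606  1.86958955  0.58489641  0.43714854
 -0.5749381 ]
```

View pics/d.png

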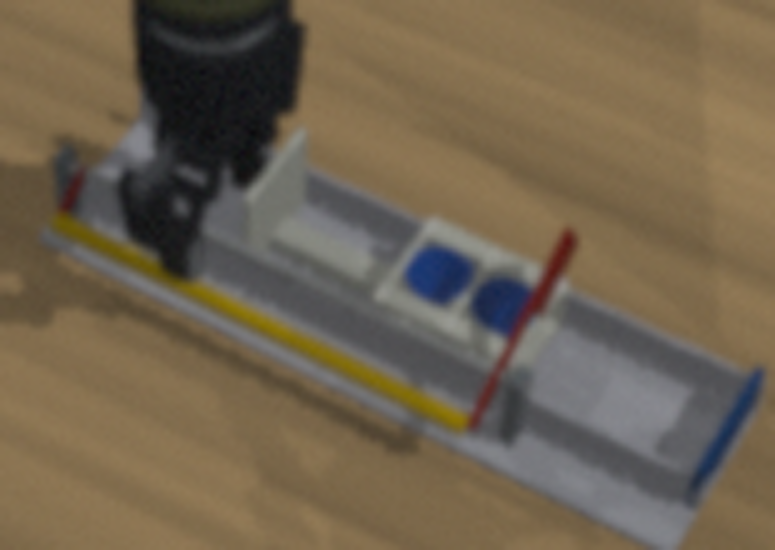

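The rack has moved about 20 mm. Its front edge is under the raised blade, whose tip is still at about (570,232). I'll keep pushing.

Request:
play_rows(moves="0 0 0 0.005 0 0 0.3;0 0 0 0.01 0 0 0.3;0 0 0 0.012 0 0 0.3;0 0 0 0.012 0 0 0.3;0 0 0 0.012 0 0 0.3;0 0 0 0.012 0 0 0.3;0 0 0 0.012 0 0 0.3;0 0 0 0.012 0 0 0.3;0 0 0 0.008 0 0 0.3;0 0 0 0 0 0 0.3")

```text
clock: 6.6
tcp_pos: [0.5654, 0.0212, 0.0434]
orientation: [-3.141, -0.0, 1.539]
wrist_force: [-0.5, -2.6, 4.0]
grip_width: 0.699
```

```bash
python3 look.py e
```

```text
[0.56543869 0.02116856 0.04334818] [-1.63754801 -0.91786512  3.71353492] 0.6994466446371443 [ 0.04550127  0.92013542 -0.28129064  1.86970413  0.55591735  0.42983704
 -0.67445998]
```

View pics/e.png

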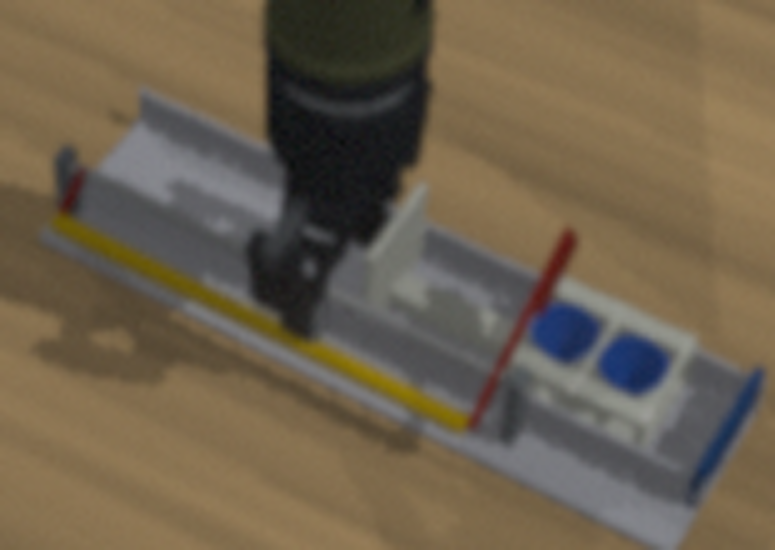

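The rack is mostly through and the gate is still up. About 30 mm remains to the stop.

Request:
play_rows(moves="0 0 0 0.006 0 0 0.3;0 0 0 0.008 0 0 0.3;0 0 0 0.008 0 0 0.3;0 0 0 0.008 0 0 0.3;0 0 0 0.003 0 0 0.3;0 0 0 0 0 0 0.3")

```text
clock: 7.3
tcp_pos: [0.5664, 0.0447, 0.0433]
orientation: [-3.141, 0.001, 1.537]
wrist_force: [-0.4, -4.8, 5.2]
grip_width: 0.7
```

Request:
play_rows(moves="0 0 0 0.003 0 0 0.3;0 0 0 0.003 0 0 0.3;0 0 0 0 0 0 0.3")

```text
clock: 7.6
tcp_pos: [0.5665, 0.0488, 0.0433]
orientation: [-3.141, 0.001, 1.537]
wrist_force: [-0.2, -5.6, 4.2]
grip_width: 0.697
```

Request:
play_rows(moves="0 0 0 0.003 0 0 0.3;0 0 0 0.002 0 0 0.3;0 0 0 0 0 0 0.3")

```text
clock: 7.9
tcp_pos: [0.5666, 0.0519, 0.0433]
orientation: [-3.141, 0.002, 1.537]
wrist_force: [-0.5, -5.9, 4.2]
grip_width: 0.694
```

```bash
python3 look.py f
```

```text
[0.56660255 0.05188699 0.04333144] [-0.52296097 -5.21808014  3.67218531] 0.6995860928071703 [-0.01398265  0.92169869 -0.27437109  1.85978348  0.54165213  0.43565575
 -0.71603379]
```

View pics/f.png

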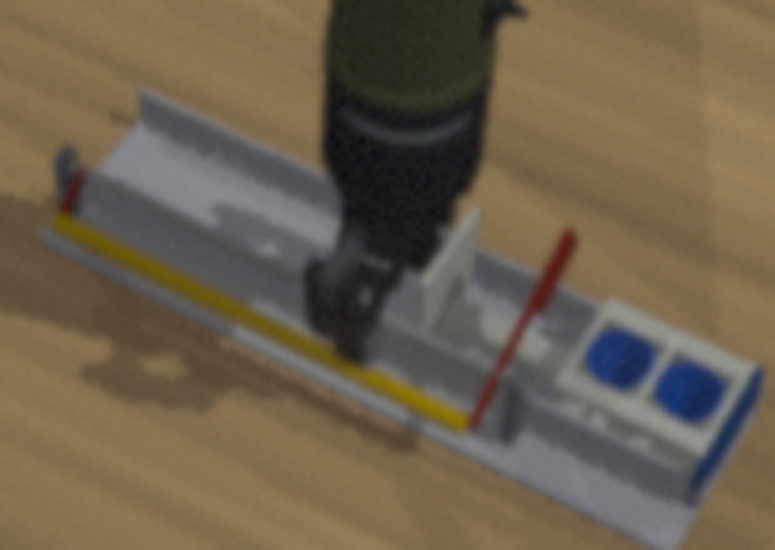

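The rack is almost against the stop: its top right edge is at about (757,362) and the stop is at about (757,372). I'll nudge it until the force jumps.

Request:
play_rows(moves="0 0 0 0.002 0 0 0.3;0 0 0 0.002 0 0 0.3;0 0 0 0 0 0 0.3")

```text
clock: 8.3
tcp_pos: [0.5665, 0.0519, 0.0433]
orientation: [-3.14, 0.006, 1.536]
wrist_force: [0.0, -9.7, 5.4]
grip_width: 0.701
```

Request:
play_rows(moves="0 0 0 0.002 0 0 0.3;0 0 0 0.001 0 0 0.3;0 0 0 0 0 0 0.3")

```text
clock: 8.6
tcp_pos: [0.5665, 0.0519, 0.0433]
orientation: [-3.14, 0.009, 1.535]
wrist_force: [0.2, -13.7, 7.2]
grip_width: 0.695
```

The TCP has stalled while the force climbs, so the rack is on the stop. I'll back off the plate, then raise.

Request:
play_rows(moves="0 0 0 -0.008 0 0 0.3;0 0 0 -0.008 0 0 0.3;0 0 0 -0.008 0 0 0.3;0 0 0 0 0 0 0.3;0 0 0 0 0 -0.007 0.3;0 0 0 0 0 -0.007 0.3;0 0 0 0 0 -0.007 0.3;0 0 0 0 0 -0.02 0.3;0 0 0 0 0 -0.04 0.3;0 0 0 0 0 0 0.3")

```text
clock: 9.6
tcp_pos: [0.5684, 0.041, 0.1074]
orientation: [3.136, -0.001, 1.537]
wrist_force: [0.5, 0.3, -0.2]
grip_width: 0.696
```

Request:
play_rows(moves="0 0 0 -0.03 0 -0.04 0.3;0 0 0 -0.04 0 -0.04 0.3;0 0 0 -0.04 0 -0.04 0.3;0 0 0 -0.04 0 -0.03 0.3;0 0 0 -0.05 0 0 0.3;0 0 0 -0.05 0 0 0.3;0 0 0 -0.05 0 0 0.3;0 0 0 0 0 0 0.3;0 0 0 0 0 0 0.3")

```text
clock: 10.5
tcp_pos: [0.5582, -0.1854, 0.2161]
orientation: [-3.14, 0.0, 1.535]
wrist_force: [0.2, 0.2, 0.6]
grip_width: 0.7
```

```bash
python3 look.py g; python3 - <<'E'
import cv2,numpy as np
a=cv2.imread("pics/g.png");b=cv2.imread("pics/gt.png");cv2.imwrite("pics/gg.png",cv2.resize(np.vstack([a,b]),None,fx=.62,fy=.62))
E
```

```text
[ 0.55888512 -0.18269626  0.2165009 ] [ 0.3005245  -0.57880258 -0.03816067] 0.6994118932005557 [ 0.51880531  0.70065473 -0.48999562  1.69560648  0.41398312  0.85068597
 -0.18176538]
```

View pics/gg.png

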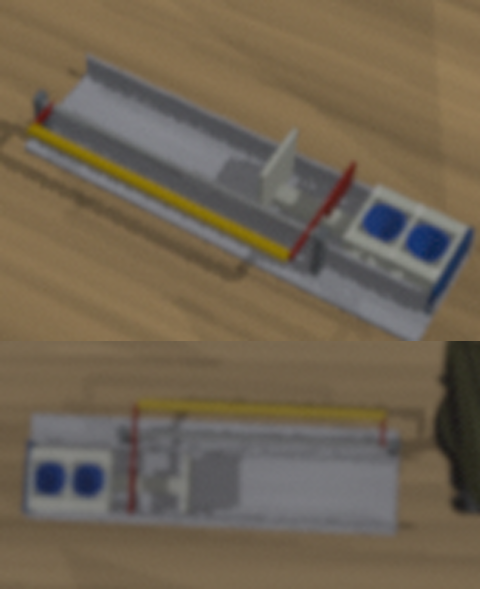

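The gate's tip is back at its shut position, the rack is against the stop and the hand is clear. Handing in.

```bash
python3 -c "
from workcell import ctrl
print(ctrl.close_job())"
```

```text
the job is handed in; nothing more can be done
None
```

The rack is against the blue end stop with the gate shut behind its body, and I handed the job in at about 10.5 s of robot time; no verdict was reported.

- **What I did:** One fingertip held the yellow bar down, with the gate at about 0.5 rad, while the other finger pushed the rack's plate along the chute. At the stop the tool stalled while the push force climbed to about 14 N. I then backed about 10 mm off the plate, let the bar up and moved the hand clear.
- **Last checks:** In the last pictures the blade tip and the bar are back at their shut positions. The rack lies flat and straight against the stop, and the wrist force is about 0.
- **Not measured:** I judged the gate angle and the rack's final position from the pictures, the push force and the stall; I took no separate end measurement. The ramekin, scrubber and bin lid were outside the last crops, but the arm never went near them.

No check failed or disagreed.

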